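# Re-hang the breaker tray on the red stand

## Task

Move the small hanging parts tray from the grey stand to the red stand: lift its cross bar out of the notches, carry it level with the breaker inside and without setting it down, and hang it in the notches of the red stand. Where the notches lie along the red prongs is only roughly known, so first rest the bar lightly on the flat prong tops in front of them and, still holding it, slide it gently towards the post until it sinks in; let go only when it is fully down in both notches, and leave it hanging still. Leave the outlet box, terminal block and screwdriver where they lie.

Things in the scene. Friction and masses are not known exactly. Their poses are not given: they have to be found in the camera images.
- tray_tab (a point): Centre of the yellow upright grip tab above the middle of the tray's cross bar; tab 10 mm thick (along its x), 36 mm wide (along its y), 43 mm tall. Pinch it from above across its 10 mm thickness. It lies 28 mm straight above the bar's axis and 158 mm above the tray's underside. Axes as the tray: x across the bar, y along the bar, z up.
- tray_bar (a point): Middle of the tray's round steel cross bar, on its axis. Bar 10 mm in diameter, along the tray's y, ends 75 mm either side of the middle. At 40 mm either side of the middle a steel strap, 4 mm thick along y and 16 mm wide along x, runs down from the bar to the tray.
- tray: Open aluminium parts tray with its rigid bail, bar and tab, 0.3 to 0.6 kg without the breaker. Origin at the centre of the tray's underside, 130 mm below the bar's axis. Tray 120 mm (x) by 84 mm (y), walls 40 mm tall and 4 mm thick. It hangs by the bar and can swing about it. A grip of 60 N carries it level; dragged, it may lag the hand by some 10 mm.
- breaker: Small black and blue circuit breaker, loose in the tray, 62 x 36 x 51 mm with its white toggle, 0.13 kg. Origin at the centre of its underside, which lies 4 mm above the tray's underside.
- grey_stand: Grey steel stand, fixed, holding the tray at the start. Origin on the table at the post's axis, z up. Two prongs (10 mm wide, at y = -58 and +58 mm) run along -x from x = -43 to -209 mm, tops at z = 214 mm, with upturned tips 6 mm long up to z = 226 mm. A beam joins their rear ends, top at z = 212 mm. Post and clamp block 36 mm wide, up to z = 202 mm. Base 200 x 120 x 12 mm.
- grey_seat (a point): Point midway between the grey stand's two notches, where the bar's middle lies when hung: 210 mm above the table, 127 mm before the post's axis. Axes as the stand. Each prong has a square notch in its top, 13 mm long (x) and 9 mm deep (bottom at z = 205 mm).
- red_stand: Red steel stand, fixed, where the tray must go. Same origin, axes, heights, notch size and shape as the grey stand, but prongs, notches and tips are one piece, clamped at a different, unmeasured place along x each time: the notch centres lie anywhere from x = -152 to -102 mm (tips 76 to 82 mm in front of them). Hung bar: axis at z = 210 mm. Pushes under 25 N do not shift the prongs.
- red_landing (a point): Point at x = -166, y = 0, z = 219 mm of the red stand, axes as the stand: a bar set down here, along y, always meets the flat prong tops between tips and notches and has its axis at this height. From here the notches lie 14 to 64 mm farther towards the post (+x); in them the bar sinks 9 mm.
- outlet_box: Bystander: open square steel outlet box on the table, 80 x 80 x 44 mm, origin at the centre of its underside.
- terminal_block: Bystander: black terminal block on the table, 34 x 78 x 28 mm, origin at the centre of its underside.
- screwdriver: Bystander: screwdriver with a red handle lying on the table, 180 mm long, along its x.
Mind the look-alikes: they are no part of the job. Of the things that look like the tray, the larger one is meant.

How it is judged:
By the outcome, as a careful person would: the job done as asked, in the order asked, and still so for the second after the job is handed in, with the robot touching nothing.
It also fails if it takes over 72 s, if anything falls off the work surface, if the arm or the gripper's body presses on something with over 40 N, if the wrist force passes 120 N, or if a joint passes its speed limit or range.

## Robot

A 6-joint arm with a two-finger parallel gripper is mounted at the origin on the work surface. World frame = base frame: x ahead of the robot, y to its left, z up, the work surface at z = 0. Lengths are in m, angles in rad, forces in N, time in s.
With the tool pointing down it reaches from about 0.25 to 0.775 m from the base axis. Payload 4 kg.
Tool frame: the origin (TCP) lies between the finger pads; the fingertips stand 19 mm ahead of it and the grasp point (between the pads) is the TCP; y points along the fingers, z is the direction in which the jaws open and shut, and the axes are right-handed (so a half turn about y gives the same grasp; the last joint's range is limited). The gripper opens to 94 mm and grips with 3 to 60 N. Pads are 16 mm wide; open, the fingers measure 119 mm over their backs; the gripper's body (75 mm by 177 mm) begins 78 mm behind the grasp point.
Start: joints at [-1.31, 0.087, 1.371, -0, 1.684, -0.103], TCP at [0.196, -0.514, 0.225] pointing down, gripper open.
Joint ranges: [-3.1, 3.1], [-0.76, 2.03], [0.27, 2.55], [-1.08, 4.22], [0.17, 2.65], [-2.57, 2.57]. Speed limits (rad/s): [2.79, 2.79, 3.14, 3.14, 3.14, 3.14].

## Interface

Orientations are given as a unit quaternion [x, y, z, w].
In Python, from workcell import env, eyes, job gives the robot as it stands.
- The arm moves only by the tool arm_command, never from a script. Its argument "commands" is a list that holds one entry, the list of rows, each a list of 4 numbers: the shift along the world's x, y, z each as a share of 0.5 m, from -1 to 1, then the turn about the world's z as a share of 2 rad, from -1 to 1. In form: [[[dx, dy, dz, turn], ...]]. A call has 1 to 5 rows; each row shifts and turns the commanded pose from where the row before left it; what a row does not reach is not made up. A row lasts 1/8 s, in which the tool goes at most 62.5 mm and 10.7 degrees, less where a joint would pass 70% of its speed; a pose out of reach is approached as far as the arm can. A call with a number of a shift or a turn outside -1 to 1 is refused whole. A call with a gripper value outside its range is refused whole. "grip" is the closure, from 0 (fully open) to 1 (shut), set as the call begins (left out, the last holds). The fingers move at their own pace and stop on an object; "force" is the grip in N (left out, the last holds). Time passes only in rows, so rows that do not move let the fingers close. It gives the time, the measured TCP pose, the force and the opening at its end, in the units of the state.
- env.observe(): the state, without advancing time (a new reading comes with each control period).
- eyes.capture(name): name is "scene" or "top" or "wrist"; returns a dict with "color" (420x560x3 uint8, red, green, blue), "mtx" (3x3 intrinsics, pixels), "k1" (the pictures are not rectified: a ray, as slopes to the right and down, at radius r is drawn at 1 + k1 r^2 times it, then the intrinsics apply), "rvec" (rotation vector, rad) and "tvec" (3), from world to camera coordinates, as OpenCV has them; the wrist camera has in their place "mount" (4x4, takes a point from camera to tool coordinates, whose origin is the TCP and whose axes are the tool frame's). Camera axes: x right, y down, z forward; pixel columns grow to the right and rows downward; lengths in m; the calibration is good to about 2 mm. A picture is of the moment at which its call begins: read the wrist's pose just before it. There is no depth.
- job.finish_job(): hands the job in, once; it reports no verdict.
Trained networks look in the newest picture that a camera, given by its name, has taken for a name from the list of things; names that differ only in an ending like _2 or _b are one class to them, and where a whole thing is asked for, a point or a joint stands for the part that bears it (a point fixed in the world has none). Each returns a list of dicts, best first, with "p" (0 to 1); they miss things now and then, are a little off and sometimes report something else, mostly with a low value. They report only what shows in the picture. A call takes as long as a camera call. They do not tell look-alikes from the thing itself.
- eyes.find_in(query, camera): "rect" ([left, top, width, height] as shares, 0 to 1, of the picture: columns of its width, rows of its height, round what is visible of it).
- eyes.silhouettes(query, camera): "pixels" (420x560 bool, what is visible of it) and "rect" ([left, top, width, height] as shares, 0 to 1, of the picture: columns of its width, rows of its height, round what is visible of it).
- eyes.spot_point(query, camera): "point" ([column, row] as shares, 0 to 1, of the picture: columns of its width, rows of its height: a listed point, or the origin of a listed thing).
The state is a dict: "clock": time; "joint_pos": joint angles; "dq": joint speeds; "joint_efforts": joint torques, N m; "eef_pos": TCP position; "orientation": TCP orientation; "force": force on the tool from outside, world axes, zero at the start; "moment": the same for the moment, N m; "opening": opening from 0.0 (shut) to 1.0 (fully open).
Only numpy, scipy, OpenCV 4.12 (cv2) and the standard library are available. Lean on these libraries where they do the work, as an engineer would, in place of code of your own. Each camera call takes 0.05 s, during which the arm holds its last target.

## Working session

There is one attempt and no reset: what is moved stays moved. The work goes in short steps, Python scripts to look and compute and a tool call to move; the robot and the scene stay as the last step left them, time stands still between calls to the robot, and variables do not carry over. Pictures are saved under pics/ and viewed, and the job is handed in when it is done.

Besides the shell and the picture viewer there is one more tool, called as name(argument=value, ...), one argument or row to a line, values as JSON. arm_command: Moves the arm, as the interface text tells. Its arguments: {"type":"object","properties":{"commands":{"type":"array","items":{"type":"array","items":{"type":"array","items":{"type":"number","minimum":-1,"maximum":1}}}},"grip":{"type":"number"},"force":{"type":"number"}},"required":["commands"]}

```bash
ls; mkdir -p pics
cat > h.py <<'E'
import numpy as np, cv2
from workcell import env, eyes, job
from scipy.spatial.transform import Rotation as R
def save(n,img): cv2.imwrite('pics/'+n+'.png', cv2.cvtColor(img,cv2.COLOR_RGB2BGR))
def cam(c, s=None):
    """returns center, Rwc (cam->world)"""
    if 'mount' in c:
        T=np.eye(4);T[:3,:3]=R.from_quat(s['orientation']).as_matrix();T[:3,3]=s['eef_pos']
        M=T@np.array(c['mount']); return M[:3,3],M[:3,:3]
    Rm=cv2.Rodrigues(np.array(c['rvec'],float))[0]; t=np.array(c['tvec'],float).ravel()
    return -Rm.T@t, Rm.T
def ray(c,px,s=None):
    C,Rw=cam(c,s)
    K=np.array(c['mtx']); d=np.array([c['k1'],0,0,0,0.])
    u=cv2.undistortPoints(np.array([[px]],float),K,d)[0,0]
    v=Rw@np.array([u[0],u[1],1.]); return C,v/np.linalg.norm(v)
def proj(c,P,s=None):
    C,Rw=cam(c,s); P=np.atleast_2d(P); q=(P-C)@Rw
    return cv2.projectPoints(q,np.zeros(3),np.zeros(3),np.array(c['mtx']),np.array([c['k1'],0,0,0,0.]))[0][:,0]
def atz(c,px,z,s=None):
    C,v=ray(c,px,s); return C+v*(z-C[2])/v[2]
def tri(rs):
    A=np.zeros((3,3));b=np.zeros(3)
    for C,v in rs:
        P=np.eye(3)-np.outer(v,v);A+=P;b+=P@C
    X=np.linalg.solve(A,b); return X,[np.linalg.norm((np.eye(3)-np.outer(v,v))@(X-C)) for C,v in rs]
E
python3 - <<'E'
from h import *
s=env.observe(); print({k:np.round(v,3) for k,v in s.items()})
for n in ['scene','top']:
    c=eyes.capture(n); save(n+'0',c['color']); print(n,np.round(cam(c)[0],3))
    for q in ['tray_tab','tray_bar','tray','breaker','grey_stand','grey_seat','red_stand','red_landing','outlet_box','terminal_block','screwdriver']:
        r=eyes.spot_point(q,n)
        print(q,[(round(float(x['p']),2),np.round(np.array(x['point'])*[560,420],1).tolist()) for x in r])
E
```

```text
pics
{'clock': np.float64(0.0), 'joint_pos': array([-1.31 ,  0.088,  1.372, -0.   ,  1.684, -0.103]), 'dq': array([-0.002, -0.   ,  0.   , -0.001,  0.002,  0.   ]), 'joint_efforts': array([-1.0000e-03, -3.4018e+01, -3.0243e+01,  7.2000e-02,  3.3000e-02,
       -0.0000e+00]), 'eef_pos': array([ 0.196, -0.514,  0.223]), 'orientation': array([-0.128,  0.696, -0.695,  0.128]), 'force': array([ 0.491,  0.017, -0.608]), 'moment': array([ 0.043, -0.033, -0.017]), 'opening': np.float64(1.002)}
scene [ 1.435 -0.085  1.091]
tray_tab [(0.91, [363.0, 180.3]), (0.91, [416.5, 223.2]), (0.55, [224.6, 224.5])]
tray_bar [(0.83, [417.9, 226.4]), (0.56, [357.7, 191.4])]
tray [(0.64, [357.5, 227.4]), (0.61, [415.7, 255.3])]
breaker [(0.73, [357.9, 225.4])]
grey_stand [(0.59, [365.6, 284.4]), (0.39, [358.1, 188.3])]
grey_seat []
red_stand [(0.74, [189.5, 311.9])]
red_landing []
outlet_box [(0.73, [270.0, 280.3])]
terminal_block [(0.96, [281.4, 221.3])]
screwdriver [(0.56, [226.4, 228.5])]
top [0.489 0.066 1.162]
tray_tab [(0.96, [183.1, 207.0]), (0.93, [124.5, 195.0])]
tray_bar [(0.87, [182.4, 213.7]), (0.68, [129.7, 197.1])]
tray [(0.84, [138.5, 201.7]), (0.6, [191.5, 216.3])]
breaker [(0.62, [193.3, 213.0])]
grey_stand [(0.93, [201.4, 170.3]), (0.26, [264.0, 274.5])]
grey_seat [(0.65, [190.2, 216.4])]
red_stand [(0.96, [366.4, 182.0])]
red_landing [(0.95, [400.7, 242.5])]
outlet_box [(0.69, [291.4, 195.1])]
terminal_block [(0.64, [264.7, 273.5])]
screwdriver [(0.77, [324.6, 280.6])]
```

View pics/scene0.png

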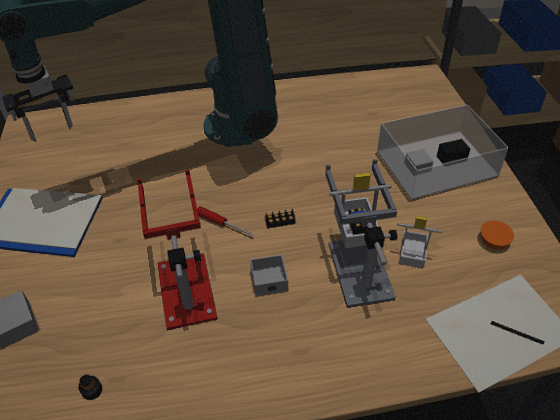

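View pics/top0.png

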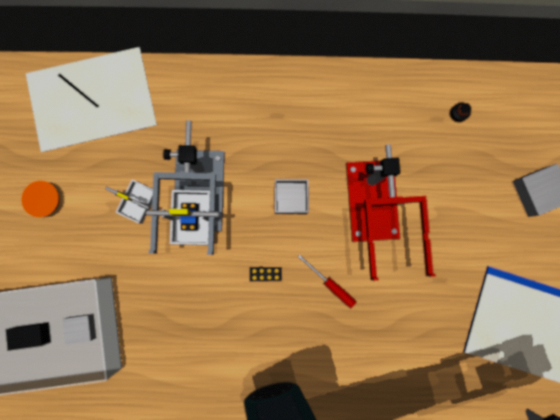

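The scene picture shows the real tray hanging in the grey stand, with its tab at about (363,180), and the small look-alike to its right at (416,223). In the top view the tray tab is at (183,207) and the look-alike at (124,195). The red stand is empty, with prong tips at (374,277) and (431,274). Next I zoom in on both stands.

Run:
```python
from h import *
c=eyes.capture('top');d=eyes.capture('scene')
def crop(n,im,x,y,w,h,k): save(n,cv2.resize(im[y:y+h,x:x+w],None,fx=k,fy=k,interpolation=cv2.INTER_CUBIC))
crop('tg',c['color'],140,110,100,150,4);crop('tr',c['color'],335,140,110,145,4)
crop('sg',d['color'],315,150,110,155,3.8);crop('sr',d['color'],130,165,110,165,3.6)
for q in ['tray_tab','tray_bar']:
    a=eyes.spot_point(q,'top');b=eyes.spot_point(q,'scene')
    for i in a:
        for j in b:
            X,e=tri([ray(c,np.array(i['point'])*[560,420]),ray(d,np.array(j['point'])*[560,420])])
            print(q,np.round(X,4),np.round(e,4))
for q,z in [('grey_stand',0),('red_stand',0),('red_landing',.219),('outlet_box',0),('terminal_block',0),('screwdriver',0.01)]:
    for cc,n in ((c,'top'),(d,'scene')):
        for i in eyes.spot_point(q,n)[:2]: print(q,n,round(float(i['p']),2),np.round(atz(cc,np.array(i['point'])*[560,420],z),4))
```

```text
tray_tab [0.5787 0.24   0.2431] [0.0034 0.0034]
tray_tab [0.6111 0.3227 0.1179] [0.0649 0.0649]
tray_tab [0.593  0.2841 0.2676] [0.0469 0.0469]
tray_tab [0.6182 0.3842 0.1156] [0.0059 0.0059]
tray_tab [0.6458 0.2038 0.3098] [0.0135 0.0135]
tray_tab [0.6854 0.2727 0.2091] [0.0706 0.0706]
tray_bar [0.598  0.2852 0.2477] [0.058 0.058]
tray_bar [0.6204 0.386  0.1052] [0.0031 0.0031]
tray_bar [0.5722 0.2355 0.2071] [0.0029 0.0029]
tray_bar [0.6032 0.3174 0.0964] [0.0678 0.0678]
grey_stand scene 0.85 [0.6857 0.2435 0.    ]
red_stand top 0.87 [ 0.6829 -0.1883  0.    ]
red_stand scene 0.59 [ 0.681  -0.1926  0.    ]
red_landing top 0.8 [ 0.5188 -0.2023  0.219 ]
red_landing top 0.28 [0.4576 0.0722 0.219 ]
outlet_box top 0.91 [0.6438 0.0023 0.    ]
outlet_box scene 0.75 [0.633  0.0044 0.    ]
terminal_block top 0.8 [0.4485 0.071  0.    ]
terminal_block scene 0.97 [0.4367 0.0766 0.    ]
screwdriver top 0.59 [ 0.4311 -0.08    0.01  ]
screwdriver scene 0.56 [ 0.4487 -0.088   0.01  ]
```

Run:
```python
import cv2,numpy as np
for a,b,o in (('tg','tr','t'),('sg','sr','s')):
    A,B=[cv2.imread(f'pics/{x}.png') for x in (a,b)]
    h=max(A.shape[0],B.shape[0])
    f=lambda I:cv2.copyMakeBorder(I,0,h-I.shape[0],0,0,cv2.BORDER_CONSTANT)
    I=np.hstack([f(A),f(B)]);print(I.shape);cv2.imwrite(f'pics/z{o}.png',cv2.convertScaleAbs(I,alpha=1.3,beta=20))
```

```text
(600, 840, 3)
(594, 814, 3)
```

View pics/tg.png

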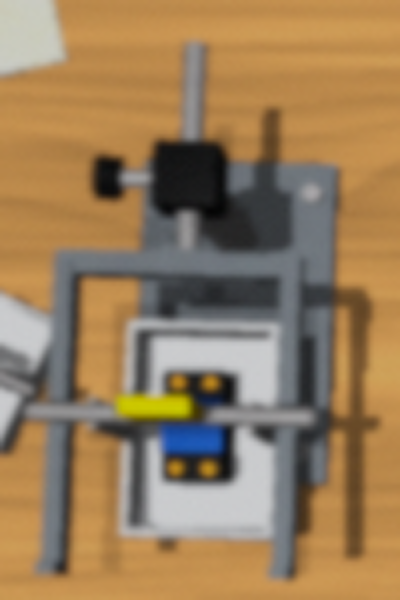

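View pics/tr.png

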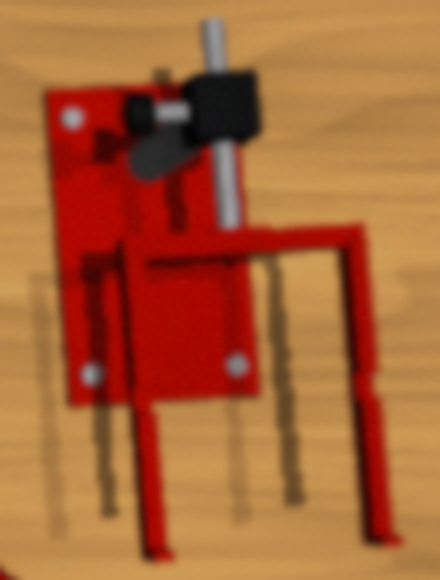

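View pics/sr.png

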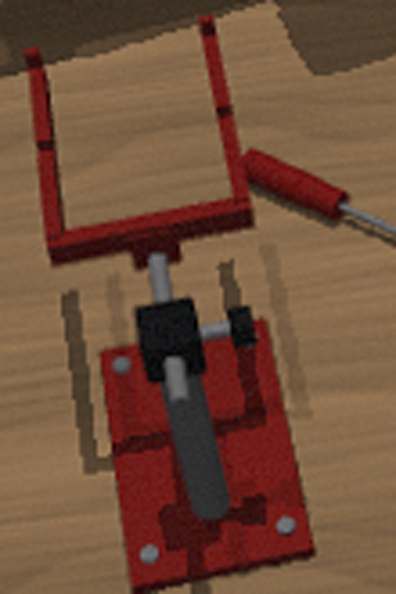

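View pics/sg.png

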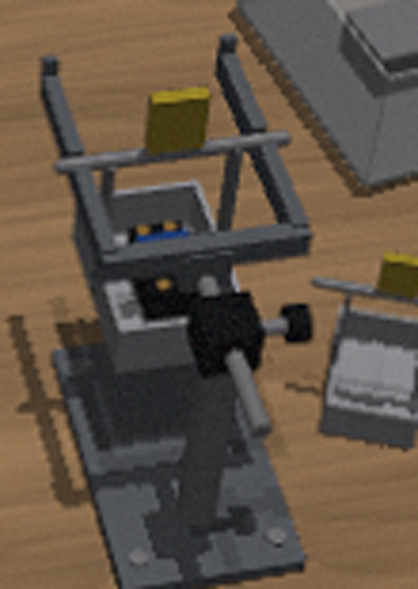

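Run:
```python
from h import *
c=eyes.capture('top');d=eyes.capture('scene')
# red: top crop origin (335,140) x4 ; scene (130,165) x3.6
T=lambda u,v:np.array([335+u/4-.4,140+v/4-.4]); S=lambda u,v:np.array([130+u/3.6-.4,165+v/3.6-.4])
TG=lambda u,v:np.array([140+u/4-.4,110+v/4-.4]); SG=lambda u,v:np.array([315+u/3.8-.4,150+v/3.8-.4])
def go(n,a,b): X,e=tri([ray(c,a),ray(d,b)]);print(n,np.round(X,4),'err',round(e[0],4));return X
nl=go('notch +y',T(142,403),S(224,110)); nr=go('notch -y',T(367,383),S(44,144))
go('tip +y',T(158,553),S(207,20));go('tip -y',T(383,541),S(34,52))
go('beam out corner +y',T(125,230),S(251,222));go('beam -y',T(363,225),S(52,258))
v=nl-nr; print('len',np.linalg.norm(v),'yaw',np.degrees(np.arctan2(-v[0],v[1])),'mid',(nl+nr)/2)
print('grey')
go('tip +y',TG(50,571),SG(227,42));go('tip -y',TG(283,575),SG(50,63))
go('tab top centre',TG(155,406),SG(180,93))
a=go('bar end +y',TG(25,411),SG(288,138));b=go('bar end -y',TG(318,418),SG(60,166))
v=a-b; print('len',np.linalg.norm(v),'yaw',np.degrees(np.arctan2(-v[0],v[1])),'mid',(a+b)/2)
go('clamp red',T(221,75),S(170,305))
```

```text
notch +y [ 0.5229 -0.1436  0.2153] err 0.0001
notch -y [ 0.5342 -0.2584  0.218 ] err 0.0002
tip +y [ 0.4478 -0.1487  0.2268] err 0.0001
tip -y [ 0.4545 -0.2634  0.2251] err 0.0002
beam out corner +y [ 0.6127 -0.1357  0.2053] err 0.0019
beam -y [ 0.6174 -0.2593  0.2038] err 0.0032
len 0.11537931105365777 yaw 5.642215883938158 mid [ 0.52855547 -0.20096492  0.21667043]
grey
tip +y [0.4939 0.2966 0.2215] err 0.002
tip -y [0.4934 0.1806 0.2225] err 0.0023
tab top centre [0.5737 0.2392 0.2593] err 0.0018
bar end +y [0.5747 0.3136 0.2102] err 0.0009
bar end -y [0.5734 0.1669 0.2116] err 0.0033
len 0.14663814595084057 yaw -0.5288692127067018 mid [0.57404641 0.24025646 0.21094127]
clamp red [ 0.6899 -0.1831  0.2277] err 0.0005
```

Run:
```python
from h import *
s=env.observe(); Rm=R.from_quat(s['orientation']).as_matrix(); print(np.round(Rm,3)); z=Rm[:,2]; print('jaw dir deg',np.degrees(np.arctan2(z[1],z[0])))
c=eyes.capture('wrist'); print(np.round(c['mount'],3)); C,_=cam(c,s); print(C)
```

```text
[[-0.935  0.     0.356]
 [-0.356 -0.    -0.935]
 [ 0.    -1.     0.   ]]
jaw dir deg -69.15580355732682
[[ 0.     0.974  0.226 -0.065]
 [ 0.001 -0.226  0.974 -0.161]
 [ 1.    -0.    -0.001  0.   ]
 [ 0.     0.     0.     1.   ]]
[ 0.25616964 -0.49131327  0.38523409]
```

arm_command(
  commands=[
    [[0.03,0.04,0.08,0.06],[0.06,0.06,0.08,0.065],[0.06,0.06,0.08,0.065],[0.06,0.06,0.06,0.065],[0.06,0.06,0.05,0.065]],
  ],
)

```text
clock: 2.88
eef_pos: [0.3315, -0.373, 0.4013]
orientation: [0.341, -0.618, 0.62, -0.342]
force: [0.7, -0.5, 0.6]
opening: 1.0
```

arm_command(
  commands=[
    [[0.06,0.06,0.03,0.065],[0.06,0.06,0.01,0.065],[0.06,0.06,0,0.065],[0.06,0.06,0,0.065],[0.06,0.06,0,0.05]],
  ],
)

```text
clock: 3.5
eef_pos: [0.4816, -0.2229, 0.4197]
orientation: [-0.514, 0.486, -0.486, 0.514]
force: [0.8, -0.5, -0.7]
opening: 0.996
```

arm_command(
  commands=[
    [[0,0,0,0],[0,0,0,0]],
  ],
)

```text
clock: 3.75
eef_pos: [0.4804, -0.2244, 0.4195]
orientation: [0.513, -0.487, 0.487, -0.513]
force: [-0.1, 0.3, 0.2]
opening: 1.001
```

Run:
```python
from h import *
s=env.observe(); print(s['clock'],s['eef_pos'],s['joint_pos']); z=R.from_quat(s['orientation']).as_matrix()[:,2]; print('jaw',np.degrees(np.arctan2(z[1],z[0])))
c=eyes.capture('wrist'); save('w1',c['color'])
np.savez('w1',**{k:s[k] for k in('eef_pos','orientation')},color=c['color'],mtx=c['mtx'],k1=c['k1'],mount=c['mount'])
```

```text
3.75 [ 0.48038907 -0.22436882  0.4195124 ] [-5.43546060e-01  9.00190321e-02  9.80528745e-01 -6.45939383e-04
  2.07112636e+00 -5.95860821e-01]
jaw 2.9796576184017036
```

View pics/w1.png

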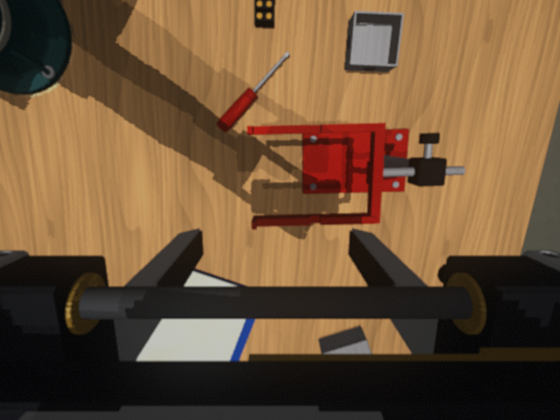

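The wrist view shows the red stand between columns 248 and 465 and rows 122 to 230. The prong tips are at (251,130) and (254,223).

Run:
```python
from h import *
d=np.load('w1.npz'); im=d['color'][115:235,240:400]
save('w1z',cv2.convertScaleAbs(cv2.resize(im,None,fx=4.8,fy=4.8,interpolation=cv2.INTER_CUBIC),alpha=1.5,beta=15))
c={k:d[k] for k in('mtx','mount')};c['k1']=float(d['k1']);s=d
# predicted from triangulation
for n,P in [('notch+',[.5229,-.1436,.214]),('notch-',[.5342,-.2584,.214]),('tip+',[.4478,-.1487,.226]),('tip-',[.4545,-.2634,.226])]:
    p=proj(c,P,s)[0]; print(n,p,(p-[240,115])*4.8)
```

```text
notch+ [314.69902441 126.74305231] [358.55531719  56.36665111]
notch- [316.15713378 219.10966697] [365.55424213 499.72640148]
tip+ [251.36986954 127.43462329] [54.5753738  59.68619179]
tip- [253.69133297 222.34468976] [ 65.71839828 515.25451083]
```

View pics/w1z.png

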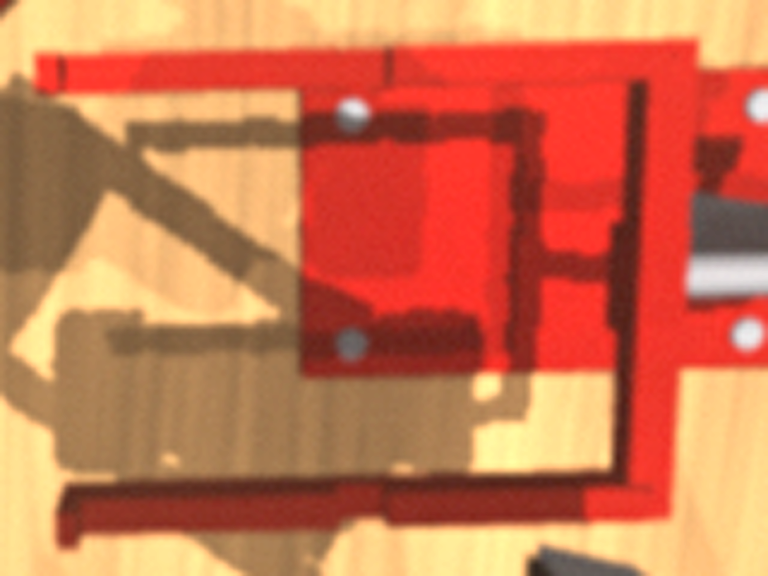

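```bash
cat > fit.py <<'E'
from h import *
from scipy.optimize import least_squares
d=np.load('w1.npz');w={k:d[k] for k in('mtx','mount')};w['k1']=float(d['k1'])
c=eyes.capture('top');e=eyes.capture('scene')
T=lambda u,v:np.array([335+u/4-.4,140+v/4-.4]); S=lambda u,v:np.array([130+u/3.6-.4,165+v/3.6-.4]); W=lambda u,v:np.array([240+u/4.8-.4,115+v/4.8-.4])
# model: notch mid (x,y), yaw, tip distance t ; local relative to notch mid
def P(p,lx,ly,z):
    x,y,a,t=p; return [x+np.cos(a)*lx-np.sin(a)*ly,y+np.sin(a)*lx+np.cos(a)*ly,z]
obs=[(c,None,T(142,403),0,.058,.2095),(c,None,T(367,383),0,-.058,.2095),
(e,None,S(224,110),0,.058,.2095),(e,None,S(44,144),0,-.058,.2095),
(c,None,T(158,553),'t',.058,.226),(c,None,T(383,541),'t',-.058,.226),
(e,None,S(207,20),'t',.058,.226),(e,None,S(34,52),'t',-.058,.226),
(w,d,W(364,69),0,.058,.2095),(w,d,W(363,503),0,-.058,.2095),(w,d,W(49,73),'t',.058,.226),(w,d,W(68,528),'t',-.058,.226)]
def f(p): return np.concatenate([(proj(c_,P(p,-p[3] if l=='t' else l,ly,z),s)[0]-px) for c_,s,px,l,ly,z in obs])
r=least_squares(f,[.5285,-.202,.065,.079],loss='soft_l1',f_scale=1.)
x=r.x;J=r.jac;print(x[:2],np.degrees(x[2]),x[3]);print(np.round(f(x).reshape(-1,2),1))
E
python3 fit.py
```

```text
[ 0.52859762 -0.20250169] 4.209760353498787 0.0781953022352265
[[-0.2 -0.6]
 [-0.6  0.8]
 [-0.2  2.3]
 [-0.2  2.3]
 [ 0.7  0.7]
 [ 1.6 -0.1]
 [-0.7 -0. ]
 [-1.1 -0. ]
 [-0.1 -1.1]
 [-0.7  0.2]
 [ 0.3 -0.9]
 [ 0.1 -0.2]]
```

arm_command(
  commands=[
    [[0.014,0.06,0,-0.003],[0.014,0.09,0,-0.003],[0.014,0.09,0,-0.003],[0.014,0.09,0,-0.003],[0.014,0.09,0,-0.003]],
  ],
)

```text
clock: 4.53
eef_pos: [0.5154, -0.0138, 0.4198]
orientation: [-0.505, 0.495, -0.495, 0.505]
force: [0.7, -0.0, 0.0]
opening: 0.999
```

arm_command(
  commands=[
    [[0.014,0.09,0,-0.003],[0.014,0.09,0,-0.003],[0.014,0.09,0,-0.003],[0.014,0.09,0,-0.003],[0.014,0.09,0,0]],
  ],
)

```text
clock: 5.15
eef_pos: [0.551, 0.2111, 0.4198]
orientation: [0.499, -0.501, 0.501, -0.499]
force: [0.0, -0.3, 0.2]
opening: 1.002
```

arm_command(
  commands=[
    [[0,0,0,0],[0,0,0,0]],
  ],
)

```text
clock: 5.4
eef_pos: [0.5508, 0.2098, 0.4196]
orientation: [0.499, -0.5, 0.501, -0.499]
force: [-0.3, -0.1, -0.5]
opening: 1.0
```

Run:
```python
from h import *
s=env.observe(); print(s['clock'],s['eef_pos'],s['joint_pos']); z=R.from_quat(s['orientation']).as_matrix()[:,2]; print('jaw',np.degrees(np.arctan2(z[1],z[0])))
c=eyes.capture('wrist'); save('w2',c['color'])
for q in ['tray_tab','tray_bar']:
    for i in eyes.spot_point(q,'wrist'): 
        px=np.array(i['point'])*[560,420]; print(q,i['p'],px,atz(c,px,.238 if 'tab' in q else .21,s))
np.savez('w2',**{k:s[k] for k in('eef_pos','orientation')},color=c['color'],mtx=c['mtx'],k1=c['k1'],mount=c['mount'])
```

```text
5.4 [0.55082235 0.20976318 0.41962357] [ 2.68050028e-01  2.31913043e-01  8.17378879e-01 -7.43605871e-04
  2.09235814e+00  2.70282505e-01]
jaw -0.14913585018832434
tray_tab 0.69 [296.016 169.512] [0.57431168 0.23922736 0.238     ]
tray_tab 0.61 [321.216  59.094] [0.59977843 0.35705637 0.238     ]
tray_bar 0.7 [320.6    61.614] [0.60318066 0.36111861 0.21      ]
tray_bar 0.64 [293.216 168.084] [0.57272048 0.23813555 0.21      ]
```

View pics/w2.png

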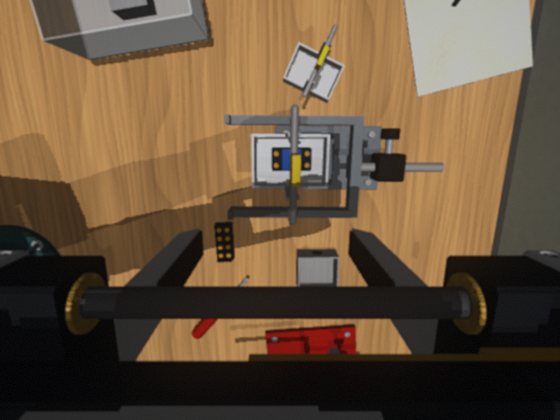

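The wrist view shows the tab at (296,169) and the bar running from (295,107) to (292,222). The look-alike is separate, at (322,60).

Run:
```python
from h import *
d=np.load('w2.npz');w={k:d[k] for k in('mtx','mount')};w['k1']=float(d['k1'])
im=d['color'];save('w2z',cv2.resize(im[95:230,220:370],None,fx=4.4,fy=4.4,interpolation=cv2.INTER_CUBIC))
a=atz(w,(294.8,107),.21,d);b=atz(w,(292,222),.21,d);v=a-b;print(a,b,np.linalg.norm(v),np.degrees(np.arctan2(-v[0],v[1])))
```

```text
[0.5738408  0.31110292 0.21      ] [0.57187758 0.167791   0.21      ] 0.1433253598259639 -0.7848420946468628
```

View pics/w2z.png

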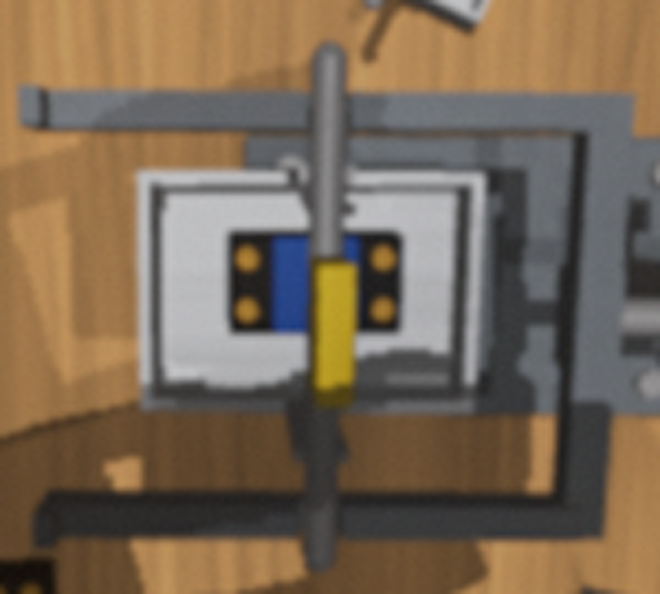

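arm_command(
  commands=[
    [[0.0232,0.0295,-0.03,-0.005],[0.0232,0.0295,-0.06,0],[0,0,-0.07,0],[0,0,-0.05,0],[0,0,0,0]],
  ],
)

```text
clock: 6.18
eef_pos: [0.5732, 0.2404, 0.3101]
orientation: [-0.499, 0.504, -0.502, 0.495]
force: [0.4, 0.4, -0.0]
opening: 0.999
```

Run:
```python
from h import *
s=env.observe(); print(s['clock'],s['eef_pos'],s['force']); z=R.from_quat(s['orientation']).as_matrix()[:,2]; print('jaw',np.degrees(np.arctan2(z[1],z[0])))
c=eyes.capture('wrist'); save('w3',c['color'])
for q in ['tray_tab','tray_bar']:
    for i in eyes.spot_point(q,'wrist'): 
        px=np.array(i['point'])*[560,420]; print(q,i['p'],px,atz(c,px,.238 if 'tab' in q else .21,s))
```

```text
6.175 [0.57321687 0.24038633 0.31012107] [ 0.40935983  0.44089128 -0.0334693 ]
jaw -0.6556985256118284
tray_tab 0.94 [279.104 218.988] [0.57521028 0.24053834 0.238     ]
tray_tab 0.89 [314.776  60.816] [0.60225069 0.35969418 0.238     ]
tray_tab 0.46 [277.816 186.102] [0.57442639 0.26784088 0.238     ]
tray_bar 0.82 [313.6    64.512] [0.6046669  0.36345722 0.21      ]
tray_bar 0.55 [275.52  211.596] [0.57206661 0.23977693 0.21      ]
```

View pics/w3.png

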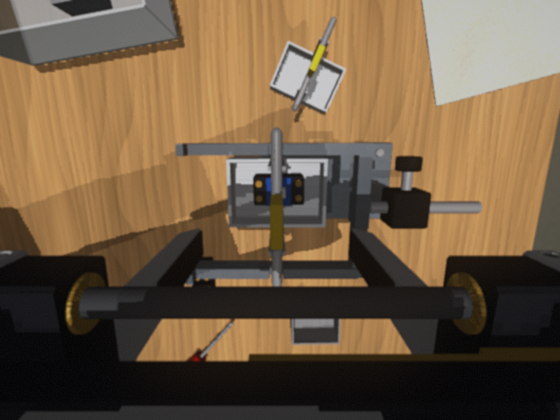

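The fingers stand evenly either side of the tab at (277,219), so I descend and grip.

arm_command(
  commands=[
    [[0.001,0,-0.045,0],[0,0,-0.045,0],[0,0,-0.03,0],[0,0,-0.016,0],[0,0,0,0]],
  ],
)

```text
clock: 6.95
eef_pos: [0.5745, 0.2405, 0.2466]
orientation: [0.497, -0.503, 0.503, -0.497]
force: [0.2, 0.0, 0.7]
opening: 0.999
```

arm_command(
  commands=[
    [[0,0,0,0],[0,0,0,0],[0,0,0,0],[0,0,0,0],[0,0,0,0]],
  ],
  grip=0.8,
  force=20,
)

```text
clock: 7.58
eef_pos: [0.5744, 0.2405, 0.2465]
orientation: [0.497, -0.503, 0.503, -0.497]
force: [-0.6, 0.1, 0.0]
opening: 0.502
```

arm_command(
  commands=[
    [[0,0,-0.009,0],[0,0,0,0],[0,0,0,0],[0,0,0,0],[0,0,0,0]],
  ],
)

```text
clock: 8.2
eef_pos: [0.5745, 0.2405, 0.2421]
orientation: [0.497, -0.503, 0.503, -0.497]
force: [-0.2, 0.4, 0.4]
opening: 0.195
```

arm_command(
  commands=[
    [[0,0,0,0],[0,0,0,0],[0,0,0,0],[0,0,0,0]],
  ],
  grip=1.0,
  force=20,
)

```text
clock: 8.7
eef_pos: [0.5737, 0.2405, 0.2421]
orientation: [-0.498, 0.503, -0.502, 0.497]
force: [-4.7, 0.2, 2.3]
opening: 0.106
```

arm_command(
  commands=[
    [[0,0,0,0],[0,0,0,0],[0,0,0,0],[0,0,0,0]],
  ],
  force=60,
)

```text
clock: 9.2
eef_pos: [0.5738, 0.2405, 0.2421]
orientation: [-0.498, 0.503, -0.502, 0.497]
force: [-5.3, 0.4, 1.8]
opening: 0.099
```

arm_command(
  commands=[
    [[-0.0015,0,0,0],[0,0,0.006,0],[0,0,0.01,0],[0,0,0.014,0],[0,0,0,0]],
  ],
)

```text
clock: 9.82
eef_pos: [0.5743, 0.2406, 0.2578]
orientation: [0.497, -0.502, 0.503, -0.498]
force: [0.2, -0.8, -6.7]
opening: 0.107
```

Run:
```python
from h import *
s=env.observe(); print(s['clock'],s['eef_pos'],s['force'],s['moment'],s['opening'])
d=eyes.capture('scene'); save('s4',cv2.resize(d['color'][130:320,300:460],None,fx=3.1,fy=3.1,interpolation=cv2.INTER_CUBIC))
```

```text
9.825 [0.57430725 0.24058214 0.25778353] [ 0.23230202 -0.75115864 -6.68804396] [-0.05975031 -0.08083561 -0.00412128] 0.10716818710182459
```

View pics/s4.png

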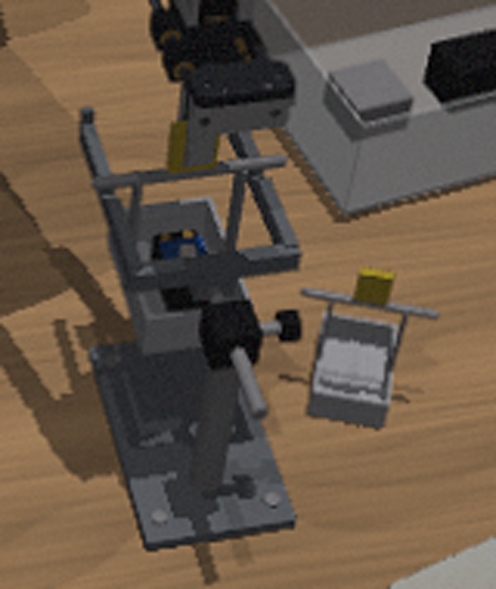

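arm_command(
  commands=[
    [[0,0,0.01,0],[0,0,0.02,0],[0,0,0.03,0],[0,0,0.04,0],[0,0,0.045,0]],
  ],
)

```text
clock: 10.5
eef_pos: [0.5737, 0.2405, 0.3313]
orientation: [0.497, -0.503, 0.503, -0.498]
force: [-0.1, 0.6, -7.1]
opening: 0.104
```

arm_command(
  commands=[
    [[0,0,0.045,0],[0,0,0.045,0],[0,0,0.035,0],[0,0,0.025,0],[0,0,0.015,0]],
  ],
)

```text
clock: 11.12
eef_pos: [0.5737, 0.2405, 0.4143]
orientation: [0.496, -0.502, 0.503, -0.498]
force: [0.2, 0.7, -5.8]
opening: 0.103
```

Run:
```python
from h import *
s=env.observe(); print(s['clock'],s['eef_pos'],s['force'],s['moment'],s['opening'])
d=eyes.capture('scene'); save('s5',cv2.resize(d['color'][80:320,300:460],None,fx=2.4,fy=2.4,interpolation=cv2.INTER_CUBIC))
```

```text
11.125 [0.57371657 0.24051241 0.41433327] [ 0.21688515  0.72004523 -5.8176983 ] [-0.0336201  -0.11989618  0.0389791 ] 0.10300748003552115
```

View pics/s5.png

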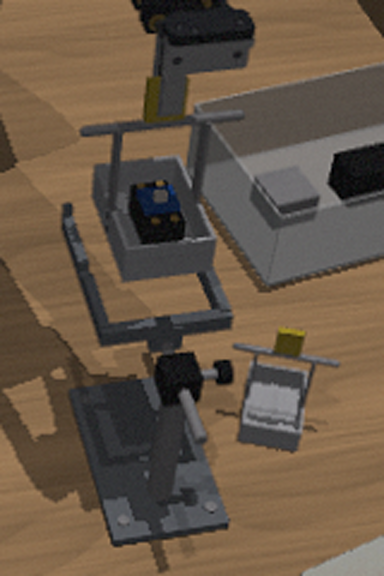

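The tray hangs level with the breaker inside and is clear of the grey prongs. Next I carry it across.

arm_command(
  commands=[
    [[0,-0.01,0.005,0],[-0.007,-0.025,0.005,0.002],[-0.007,-0.04,0,0.002],[-0.007,-0.05,0,0.002],[-0.007,-0.05,0,0.002]],
  ],
)

```text
clock: 11.8
eef_pos: [0.559, 0.1508, 0.417]
orientation: [0.501, -0.499, 0.499, -0.501]
force: [0.6, -0.5, -6.8]
opening: 0.103
```

arm_command(
  commands=[
    [[-0.007,-0.05,0,0.002],[-0.007,-0.05,0,0.002],[-0.007,-0.05,0,0.002],[-0.007,-0.05,0,0.002],[-0.007,-0.05,0,0.002]],
  ],
)

```text
clock: 12.42
eef_pos: [0.541, 0.0258, 0.4171]
orientation: [0.506, -0.494, 0.494, -0.506]
force: [-0.3, 0.2, -6.6]
opening: 0.106
```

arm_command(
  commands=[
    [[-0.007,-0.05,0,0.002],[-0.007,-0.05,0,0.002],[-0.007,-0.05,0,0.002],[-0.007,-0.05,0,0.002],[-0.007,-0.05,0,0.002]],
  ],
)

```text
clock: 13.05
eef_pos: [0.5232, -0.0989, 0.4171]
orientation: [0.511, -0.489, 0.489, -0.511]
force: [0.3, 0.4, -6.8]
opening: 0.104
```

arm_command(
  commands=[
    [[-0.007,-0.05,0,0.002],[-0.007,-0.05,0,0.003],[-0.007,-0.045,0,0.003],[-0.007,-0.03,0,0.003],[0,-0.02,0,0.003]],
  ],
)

```text
clock: 13.68
eef_pos: [0.5098, -0.1955, 0.4172]
orientation: [-0.518, 0.482, -0.482, 0.518]
force: [0.6, -0.0, -6.9]
opening: 0.099
```

arm_command(
  commands=[
    [[0,-0.012,0,0],[0,-0.006,0,0],[0,0,0,0],[0,0,0,0]],
  ],
)

```text
clock: 14.18
eef_pos: [0.5108, -0.203, 0.417]
orientation: [-0.518, 0.481, -0.481, 0.518]
force: [0.3, -0.4, -6.6]
opening: 0.104
```

Run:
```python
from h import *
s=env.observe(); print(s['clock'],s['eef_pos'],s['force'],s['moment'],s['opening']); z=R.from_quat(s['orientation']).as_matrix()[:,2]; print('jaw',np.degrees(np.arctan2(z[1],z[0])))
d=eyes.capture('scene'); save('s6',cv2.resize(d['color'][60:330,100:300],None,fx=2.2,fy=2.2,interpolation=cv2.INTER_CUBIC))
c=eyes.capture('wrist'); save('w6',c['color'])
```

```text
14.175 [ 0.5108062  -0.20302809  0.4170281 ] [ 0.30706257 -0.35322336 -6.57775784] [-0.06386167 -0.09155214 -0.01330071] 0.10410533846043074
jaw 4.232955247380028
```

View pics/s6.png

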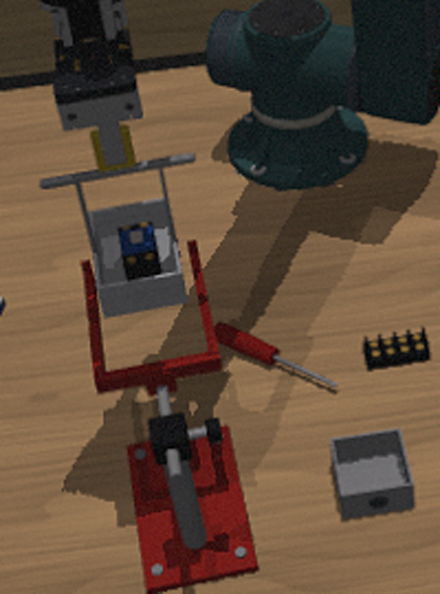

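View pics/w6.png

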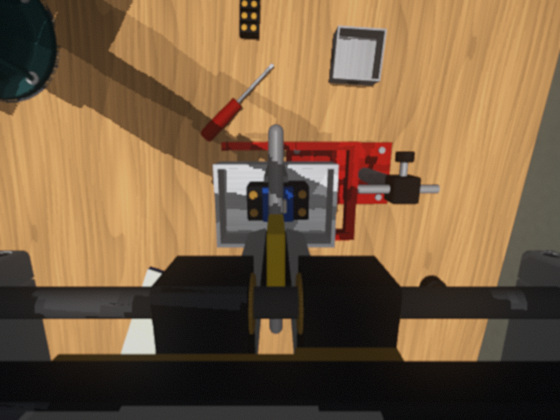

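The tray is level over the red stand, with the bar in front of the notches. I shift 4 mm away from the post and lower to just above the prongs.

arm_command(
  commands=[
    [[-0.004,0,-0.01,0],[-0.004,0,-0.025,0],[0,0,-0.04,0],[0,0,-0.045,0],[0,0,-0.045,0]],
  ],
)

```text
clock: 14.9
eef_pos: [0.5063, -0.2034, 0.3334]
orientation: [0.518, -0.481, 0.481, -0.518]
force: [0.7, -0.4, -6.5]
opening: 0.1
```

arm_command(
  commands=[
    [[0,0,-0.045,0],[0,0,-0.035,0],[0,0,-0.02,0],[0,0,-0.01,0],[0,0,0,0]],
  ],
)

```text
clock: 15.52
eef_pos: [0.5067, -0.2035, 0.2797]
orientation: [-0.518, 0.481, -0.482, 0.518]
force: [0.5, 0.1, -6.3]
opening: 0.102
```

Run:
```python
from h import *
s=env.observe(); print(s['clock'],s['eef_pos'],s['force'],s['moment'],s['opening']); z=R.from_quat(s['orientation']).as_matrix()[:,2]; print('jaw',np.degrees(np.arctan2(z[1],z[0])))
d=eyes.capture('scene'); save('s7',cv2.resize(d['color'][130:270,100:250],None,fx=4,fy=4,interpolation=cv2.INTER_CUBIC))
c=eyes.capture('top'); save('t7',cv2.resize(c['color'][140:290,335:445],None,fx=4,fy=4,interpolation=cv2.INTER_CUBIC))
```

```text
15.525 [ 0.50672352 -0.20354856  0.27973523] [ 0.49339406  0.06468938 -6.25628025] [-0.01217043 -0.06095275  0.05156995] 0.1024344968894425
jaw 4.183611373340397
```

View pics/s7.png

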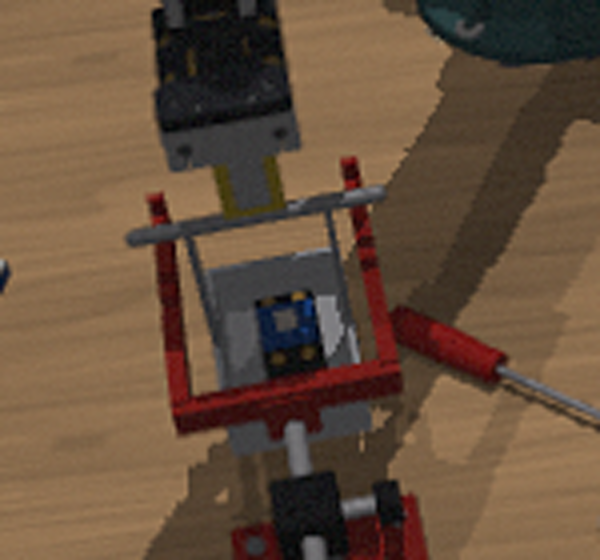

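View pics/t7.png

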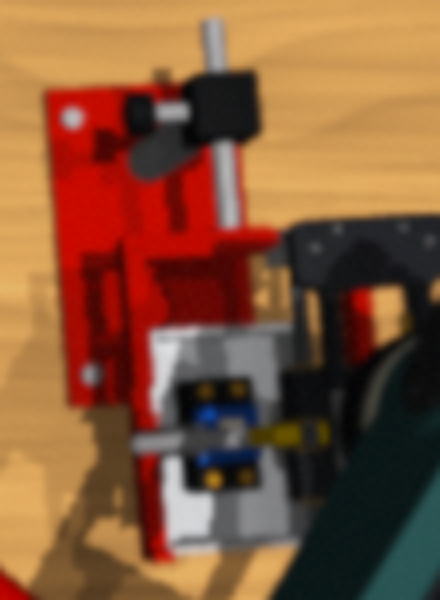

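The bar is held level across both prongs, between the tips and the notches, about 2–3 mm towards −y. I correct that and lower the last stretch slowly.

arm_command(
  commands=[
    [[0,0.002,-0.01,0],[0,0.002,-0.015,0],[0,0,-0.012,0],[0,0,-0.008,0],[0,0,0,0]],
  ],
)

```text
clock: 16.25
eef_pos: [0.5064, -0.2014, 0.2563]
orientation: [0.518, -0.482, 0.481, -0.518]
force: [-0.3, -0.1, -6.8]
opening: 0.102
```

arm_command(
  commands=[
    [[0,0,-0.003,0],[0,0,0,0],[0,0,0,0]],
  ],
)

```text
clock: 16.62
eef_pos: [0.5067, -0.2016, 0.2557]
orientation: [-0.518, 0.481, -0.482, 0.518]
force: [-0.2, -0.4, -6.5]
opening: 0.099
```

arm_command(
  commands=[
    [[0,0,-0.004,0],[0,0,0,0],[0,0,0,0]],
  ],
)

```text
clock: 17.0
eef_pos: [0.5066, -0.2015, 0.2535]
orientation: [-0.518, 0.481, -0.481, 0.518]
force: [0.5, 0.1, -5.2]
opening: 0.101
```

arm_command(
  commands=[
    [[0,0,-0.003,0],[0,0,0,0],[0,0,0,0]],
  ],
)

```text
clock: 17.38
eef_pos: [0.5066, -0.2015, 0.252]
orientation: [-0.518, 0.481, -0.481, 0.518]
force: [-0.3, -0.5, -6.9]
opening: 0.102
```

arm_command(
  commands=[
    [[0,0,-0.002,0],[0,0,0,0],[0,0,0,0]],
  ],
)

```text
clock: 17.75
eef_pos: [0.5067, -0.2016, 0.2512]
orientation: [-0.518, 0.481, -0.482, 0.518]
force: [0.5, -0.0, -4.7]
opening: 0.104
```

arm_command(
  commands=[
    [[0,0,-0.002,0],[0,0,0,0],[0,0,0,0]],
  ],
)

```text
clock: 18.12
eef_pos: [0.5068, -0.2016, 0.2511]
orientation: [-0.518, 0.481, -0.482, 0.518]
force: [-1.4, 0.8, 0.7]
opening: 0.105
```

The bar meets the prong tops at TCP z 0.251, as predicted, and presses with about 7 N. I start the gentle slide towards the post.

arm_command(
  commands=[
    [[0.002,0.0001,0,0],[0.002,0.0002,0,0],[0.002,0.0001,0,0],[0.002,0.0002,0,0],[0.002,0.0001,0,0]],
  ],
)

```text
clock: 18.75
eef_pos: [0.5103, -0.2016, 0.251]
orientation: [0.519, -0.482, 0.481, -0.517]
force: [-5.7, -0.2, 3.7]
opening: 0.102
```

arm_command(
  commands=[
    [[0.002,0.0001,0,0],[0.002,0.0002,0,0],[0.002,0.0001,0,0],[0.002,0.0002,0,0],[0.002,0.0001,0,0]],
  ],
)

```text
clock: 19.38
eef_pos: [0.5153, -0.2014, 0.251]
orientation: [0.519, -0.482, 0.481, -0.517]
force: [-6.3, 0.4, 3.7]
opening: 0.103
```

```bash
cat > look.py <<'E'
import sys
from h import *
n=sys.argv[1]
s=env.observe(); print(s['clock'],np.round(s['eef_pos'],4),np.round(s['force'],1),np.round(s['moment'],2),s['opening']); z=R.from_quat(s['orientation']).as_matrix()[:,2]; print('jaw',np.degrees(np.arctan2(z[1],z[0])))
d=eyes.capture('scene'); save('s'+n,cv2.resize(d['color'][150:250,110:230],None,fx=6,fy=6,interpolation=cv2.INTER_CUBIC))
c=eyes.capture('wrist'); save('w'+n,cv2.resize(c['color'][110:340,180:420],None,fx=2.5,fy=2.5,interpolation=cv2.INTER_CUBIC))
E
python3 look.py 8
```

```text
19.375 [ 0.5153 -0.2014  0.251 ] [-6.3  0.4  3.7] [0.01 1.26 0.05] 0.1032961154995864
jaw 4.1321147782811805
```

View pics/s8.png

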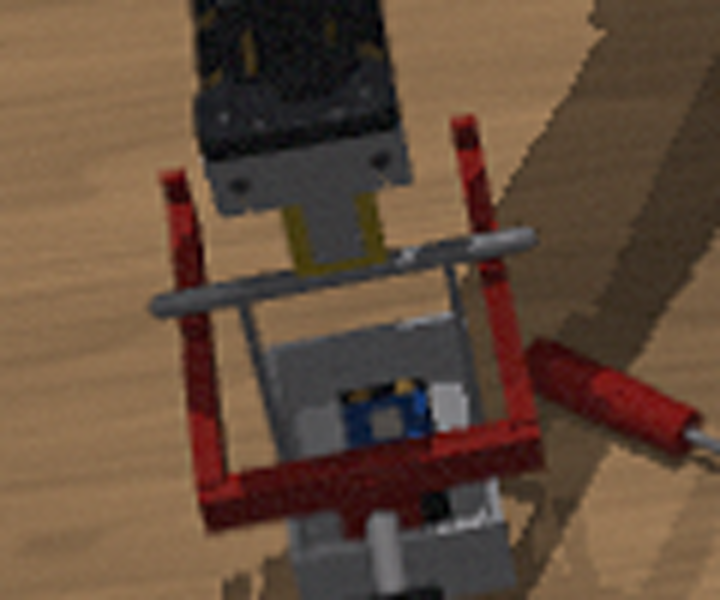

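View pics/w8.png

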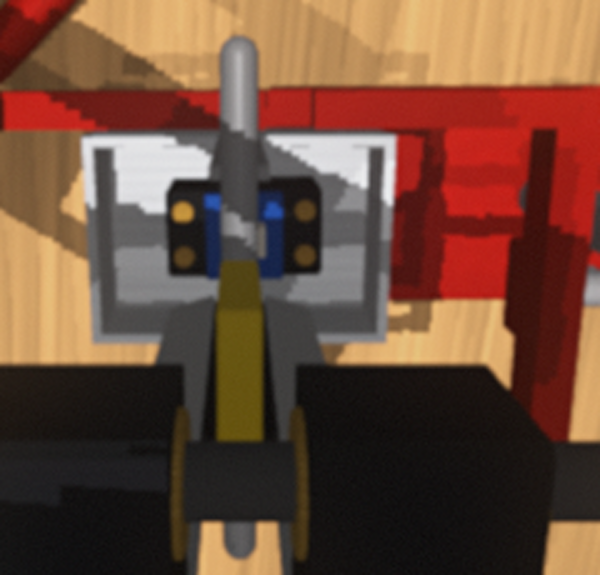

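The bar lies on both prongs and slides with about 6 N of drag. The notch wall shows at about (312,108) in the wrist crop, roughly 14 mm ahead to the notch centre, so I continue.

arm_command(
  commands=[
    [[0.002,0.0002,0,0],[0.002,0.0001,0,0],[0.002,0.0002,0,0],[0.002,0.0001,0,0],[0.002,0.0002,0,0]],
  ],
)

```text
clock: 20.1
eef_pos: [0.5203, -0.201, 0.251]
orientation: [0.519, -0.482, 0.481, -0.517]
force: [-6.4, -0.4, 3.7]
opening: 0.1
```

arm_command(
  commands=[
    [[0.002,0.0001,0,0],[0.002,0.0002,0,0],[0.002,0.0001,0,0],[0,0,0,0]],
  ],
)

```text
clock: 20.6
eef_pos: [0.5256, -0.2003, 0.2493]
orientation: [-0.518, 0.481, -0.482, 0.518]
force: [0.8, -0.8, -3.5]
opening: 0.103
```

arm_command(
  commands=[
    [[0.002,0.0001,0,0],[0.002,0.0002,0,0],[0,0,0,0]],
  ],
)

```text
clock: 20.98
eef_pos: [0.5265, -0.1998, 0.2489]
orientation: [0.518, -0.482, 0.481, -0.518]
force: [0.3, 0.1, -5.8]
opening: 0.102
```

The support force is gone and the hand has dropped 2 mm, so the bar is over the notches. I lower it gently, watching the force.

arm_command(
  commands=[
    [[0,0,-0.004,0],[0,0,0,0],[0,0,0,0]],
  ],
)

```text
clock: 21.35
eef_pos: [0.5269, -0.1999, 0.2478]
orientation: [-0.518, 0.481, -0.481, 0.518]
force: [1.8, 0.2, -6.4]
opening: 0.103
```

arm_command(
  commands=[
    [[0,0,-0.004,0],[0,0,0,0],[0,0,0,0]],
  ],
)

```text
clock: 21.72
eef_pos: [0.5272, -0.2001, 0.2463]
orientation: [-0.518, 0.481, -0.482, 0.518]
force: [4.0, 0.7, -5.3]
opening: 0.1
```

arm_command(
  commands=[
    [[0.003,0.0002,0,0],[0,0,-0.003,0],[0,0,0,0],[0,0,0,0]],
  ],
)

```text
clock: 22.22
eef_pos: [0.5276, -0.1999, 0.2438]
orientation: [0.518, -0.482, 0.481, -0.518]
force: [0.7, -0.2, -7.2]
opening: 0.099
```

```bash
python3 look.py 9
```

```text
22.225 [ 0.5276 -0.1999  0.2438] [ 0.7 -0.2 -7.2] [ 0.   -0.2   0.05] 0.09942596309320709
jaw 4.167034388243048
```

View pics/s9.png

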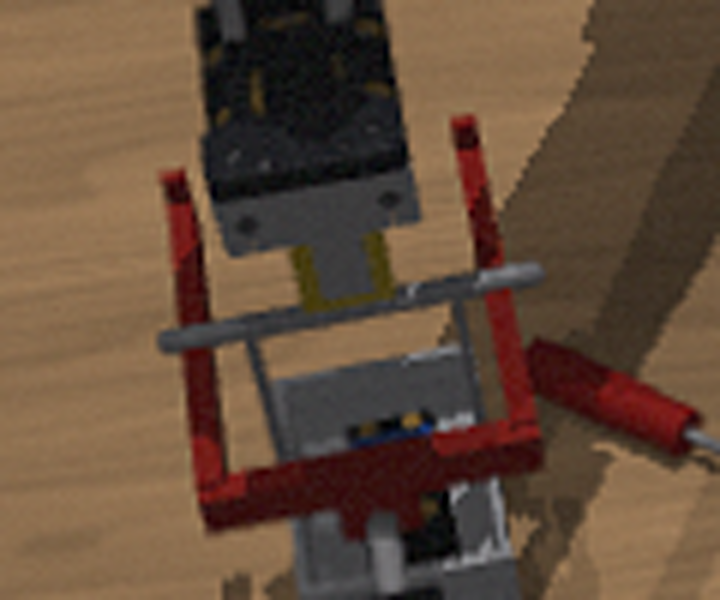

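View pics/w9.png

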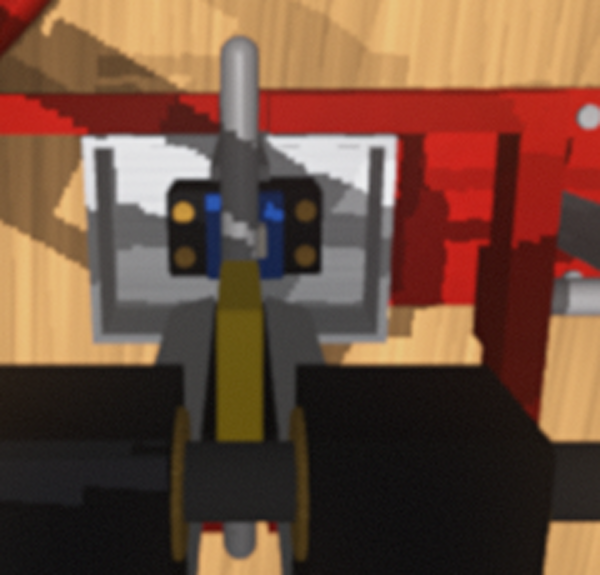

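arm_command(
  commands=[
    [[0.001,0,-0.003,0],[0,0,0,0],[0,0,0,0]],
  ],
)

```text
clock: 22.7
eef_pos: [0.5286, -0.2, 0.243]
orientation: [0.518, -0.481, 0.481, -0.518]
force: [-0.1, -0.2, -5.8]
opening: 0.105
```

arm_command(
  commands=[
    [[0,0,-0.002,0],[0,0,0,0],[0,0,0,0]],
  ],
)

```text
clock: 23.08
eef_pos: [0.5287, -0.2, 0.2422]
orientation: [-0.518, 0.481, -0.482, 0.518]
force: [-0.9, -0.1, -5.7]
opening: 0.104
```

arm_command(
  commands=[
    [[0,0,-0.002,0],[0,0,0,0],[0,0,0,0]],
  ],
)

```text
clock: 23.45
eef_pos: [0.5287, -0.2, 0.2421]
orientation: [-0.518, 0.481, -0.482, 0.518]
force: [-2.2, -0.1, -0.1]
opening: 0.105
```

arm_command(
  commands=[
    [[0,0,-0.001,0],[0,0,0,0],[0,0,0,0]],
  ],
)

```text
clock: 23.82
eef_pos: [0.5287, -0.2, 0.242]
orientation: [-0.518, 0.481, -0.482, 0.518]
force: [-3.1, 2.4, 4.9]
opening: 0.104
```

```bash
python3 look.py 10
```

```text
23.825 [ 0.5287 -0.2     0.242 ] [-3.1  2.4  4.9] [ 0.27  0.62 -0.05] 0.10390383026290197
jaw 4.183639939885111
```

View pics/s10.png

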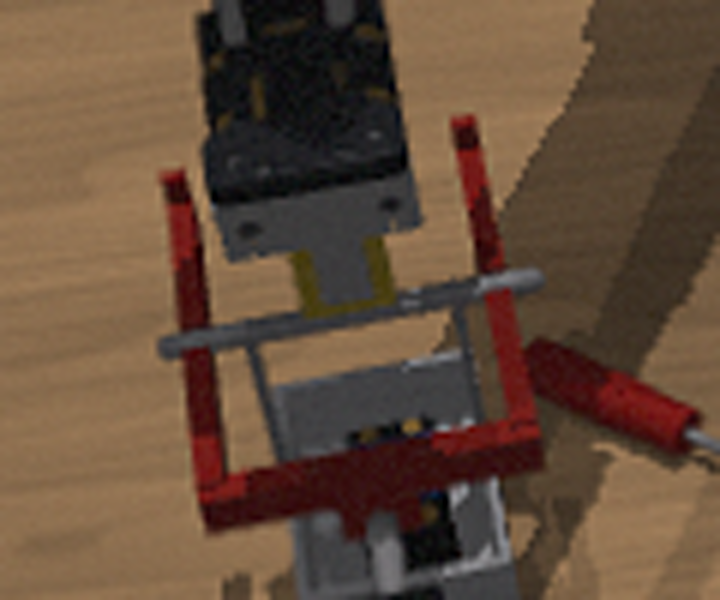

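View pics/w10.png

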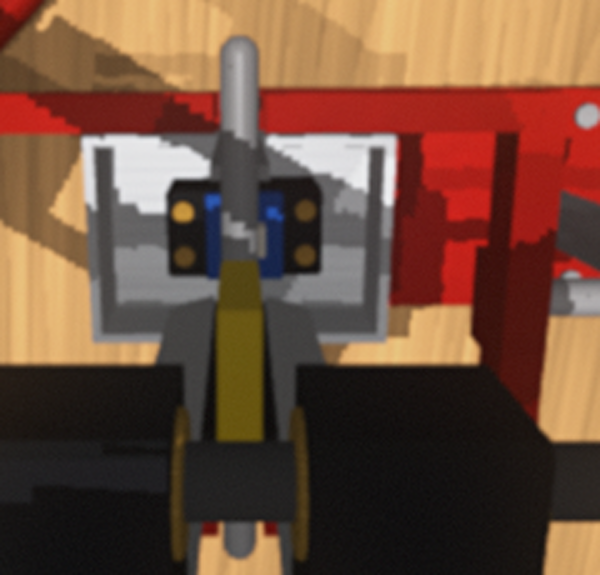

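Fully down: the hand is 9 mm lower than on the flats (0.2511 to 0.2420) and supported there, and the bar sits in the notches of both prongs. I relieve the residual force and release in stages.

arm_command(
  commands=[
    [[-0.001,0,0.001,0],[0,0,0,0],[0,0,0,0]],
  ],
)

```text
clock: 24.3
eef_pos: [0.5287, -0.2, 0.242]
orientation: [-0.518, 0.481, -0.482, 0.518]
force: [-1.8, 1.3, 5.6]
opening: 0.105
```

arm_command(
  commands=[
    [[0,0,0,0],[0,0,0,0],[0,0,0,0]],
  ],
  force=10,
)

```text
clock: 24.68
eef_pos: [0.5286, -0.2001, 0.242]
orientation: [-0.518, 0.481, -0.482, 0.518]
force: [-1.6, 1.9, 5.0]
opening: 0.104
```

arm_command(
  commands=[
    [[0,0,0,0],[0,0,0,0],[0,0,0,0],[0,0,0,0]],
  ],
  grip=0.82,
)

```text
clock: 25.18
eef_pos: [0.5282, -0.2, 0.2406]
orientation: [0.518, -0.482, 0.481, -0.518]
force: [1.1, -0.2, -0.4]
opening: 0.179
```

```bash
python3 look.py 11
```

```text
25.175 [ 0.5282 -0.2     0.2406] [ 1.1 -0.2 -0.4] [-0.02 -0.13 -0.03] 0.17933119747211096
jaw 4.18405363088558
```

View pics/w11.png

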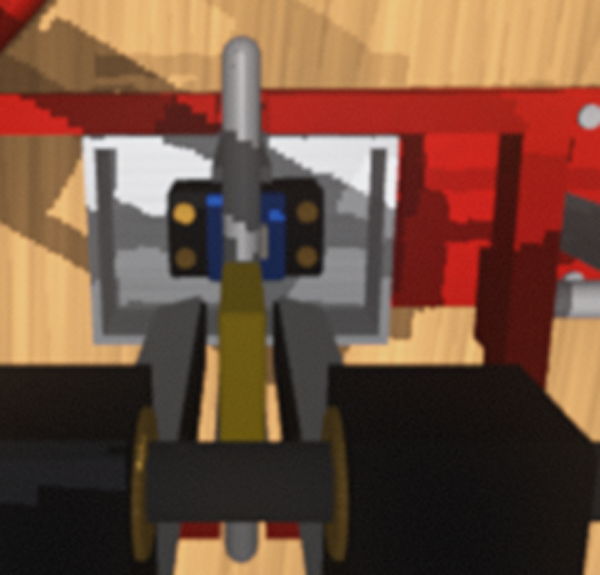

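The tab is free between the pads and the tray hangs level, so I open fully and retreat straight up.

arm_command(
  commands=[
    [[0,0,0,0],[0,0,0,0],[0,0,0,0],[0,0,0,0],[0,0,0,0]],
  ],
  grip=0.2,
)

```text
clock: 25.9
eef_pos: [0.5282, -0.1999, 0.241]
orientation: [-0.518, 0.481, -0.481, 0.518]
force: [-0.4, 0.0, 0.3]
opening: 0.677
```

arm_command(
  commands=[
    [[0,0,0.01,0],[0,0,0.02,0],[0,0,0.04,0],[0,0,0.05,0],[0,0,0.05,0]],
  ],
)

```text
clock: 26.52
eef_pos: [0.5282, -0.2, 0.3278]
orientation: [-0.518, 0.481, -0.482, 0.518]
force: [1.0, -0.2, 0.4]
opening: 0.797
```

arm_command(
  commands=[
    [[0,0,0.06,0],[0,0,0.06,0],[-0.06,0,0.05,0],[-0.08,0,0,0],[-0.08,0,0,0]],
  ],
)

```text
clock: 27.15
eef_pos: [0.4172, -0.2, 0.4124]
orientation: [-0.518, 0.48, -0.482, 0.518]
force: [-0.4, 0.4, -0.2]
opening: 0.801
```

arm_command(
  commands=[
    [[-0.08,0,0,0],[-0.06,0,0,0],[0,0,0,0],[0,0,0,0],[0,0,0,0]],
  ],
)

```text
clock: 27.78
eef_pos: [0.349, -0.2001, 0.4106]
orientation: [-0.518, 0.482, -0.481, 0.518]
force: [-1.1, -0.5, 0.9]
opening: 0.794
```

Run:
```python
from h import *
s=env.observe(); print(s['clock'],np.round(s['eef_pos'],4),np.round(s['force'],1),s['opening'])
c=eyes.capture('top');d=eyes.capture('scene')
save('t12',cv2.resize(c['color'][130:290,320:460],None,fx=3.7,fy=3.7,interpolation=cv2.INTER_CUBIC));save('s12',cv2.resize(d['color'][130:270,100:250],None,fx=4,fy=4,interpolation=cv2.INTER_CUBIC))
for q in ['tray_tab','tray_bar','breaker']:
    for a in eyes.spot_point(q,'top'):
        for b in eyes.spot_point(q,'scene'):
            X,e=tri([ray(c,np.array(a['point'])*[560,420]),ray(d,np.array(b['point'])*[560,420])])
            if e[0]<.01: print(q,np.round(X,4),round(e[0],4))
```

```text
27.775 [ 0.349  -0.2001  0.4106] [-1.1 -0.5  0.9] 0.7944622324452694
tray_tab [0.619  0.3892 0.1154] 0.0022
tray_tab [ 0.5362 -0.2004  0.2472] 0.0022
tray_bar [ 0.5304 -0.2045  0.2191] 0.0031
tray_bar [0.6274 0.3767 0.1146] 0.0056
tray_bar [ 0.5403 -0.2037  0.2288] 0.0036
breaker [ 0.5392 -0.1998  0.0871] 0.0001
```

View pics/t12.png

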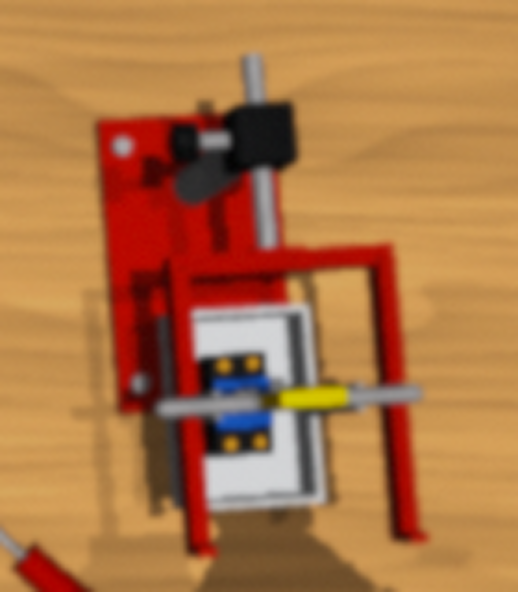

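View pics/s12.png

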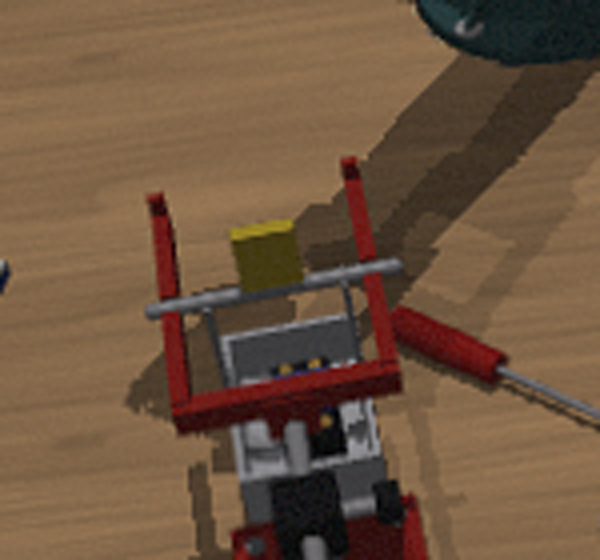

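Run:
```python
from h import *
ps=[]
for i in range(6):
    c=eyes.capture('top');d=eyes.capture('scene'); ps.append((c['color'].astype(int),d['color'].astype(int)))
print([ (np.abs(cv2.blur((p[0]-ps[0][0]).astype(np.float32),(3,3)))[180:290,350:450].max(), np.abs(cv2.blur((p[1]-ps[0][1]).astype(np.float32),(3,3)))[170:270,120:220].max()) for p in ps])
T=lambda u,v:np.array([320+u/3.7-.4,130+v/3.7-.4]);S=lambda u,v:np.array([100+u/4-.4,130+v/4-.4])
for a,b in [(T(160,409),S(399,266)),(T(420,393),S(151,311))]:
    X,e=tri([ray(c,a),ray(d,b)]);print(np.round(X,4),e[0])
print(env.observe()['clock'])
```

```text
[(np.float32(0.0), np.float32(0.0)), (np.float32(7.0), np.float32(8.555555)), (np.float32(6.4444447), np.float32(8.0)), (np.float32(6.3333335), np.float32(8.111111)), (np.float32(6.6666665), np.float32(8.333333)), (np.float32(6.5555553), np.float32(7.6666665))]
[ 0.5235 -0.1283  0.2102] 0.001593848197280839
[ 0.534  -0.2721  0.2121] 0.0024967494925935653
28.925
```

Both bar ends measure z ≈ 0.210–0.212 m (0.210 expected when seated). Successive pictures differ only by noise, so the tray hangs still. Handing in.

```bash
python3 -c "
from h import *
print(job.finish_job())"
```

```text
the job is handed in; nothing more can be done
None
```

The tray now hangs in both notches of the red stand with the breaker inside. I handed the job in at about 29 s; `finish_job` gives no verdict.

**What I did:** I lifted the tray out of the grey notches at 60 N and carried it level, without setting it down. I rested the bar on the flat prong tops about 22 mm in front of the notches, where it touched at hand height 0.251 m with about 7 N. I then slid it towards the post with about 6 N of drag until it dropped in. I lowered it to 0.242 m, 9 mm below the flats, and only then let go and backed off.

**Last checks:**
- **Seating:** the bar ends measured z = 0.210 and 0.212 m, against 0.210 expected. The images show the bar in both notches.
- **Still:** six picture pairs in a row differed only by image noise.
- **Robot:** the gripper is empty and well away from the tray. The wrist readings I saw stayed under 10 N.
- **Bystanders:** the arm never went near the outlet box, terminal block or screwdriver. I did not measure their positions again afterwards.

**Disagreements:**
- **Network bar height:** the network's own points for the bar came out higher, at 0.219 and 0.229 m. I discarded those because the bar ends, the force and the 9 mm drop agreed with each other.
- **Red notch position:** my first estimates differed by 2–3 mm between cameras. Sliding the bar until it dropped in settled it.

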